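# Seat the charging plate on its keyed dock

### The arm

A 6-joint arm with a two-finger parallel gripper is mounted at the origin on the work surface. World frame = base frame: x ahead of the robot, y to its left, z up, the work surface at z = 0. Lengths are in m, angles in rad, forces in N, time in s.
With the tool pointing down it reaches from about 0.275 to 0.725 m from the base axis. Payload 15.9 kg.
Tool frame: the origin (TCP) lies on the front face of the gripper's body, between the roots of the fingers; the fingertips stand 73 mm ahead of it and the grasp point (between the pads) lies 54 mm ahead of it (grasp_offset is the distance from the TCP to the grasp point, in m); z points along the fingers, x is the direction in which the jaws open and shut, and the axes are right-handed (so a half turn about z gives the same grasp; the last joint's range is limited). The gripper opens to 85 mm and grips with 20 to 120 N. Pads are 22 mm wide; open, the fingers measure 114 mm over their backs; the gripper's body (76 mm by 85 mm) begins 54 mm behind the grasp point. The pads swing forward as they close: fully open they stand 13 mm farther back than shut.
Start: joints at [0, 0.213, -0.034, 1.323, 0, 1.571], TCP at [0.5, -0, 0.304] pointing down, gripper open.
Joint ranges: [-2.98, 2.98], [-0.74, 1.72], [-1.14, 1.35], [-2.1, 2.04], [-1.57, 1.44], [-3.14, 3.14]. Speed limits (rad/s): [1.89, 1.89, 2.39, 2.57, 3.14, 3.14].

### API

Orientations are given as a unit quaternion [w, x, y, z].
In Python, from bench import get_obs, capture, close_job, grasp_offset gives the robot as it stands.
- The arm moves only by the tool play_rows, never from a script. Its argument "moves" is a list of rows, each an object with "travel": the shift along the tool's x, y, z in cm, a list of three; "delta_rot": the turn, a rotation vector about the tool's x, y, z in degrees, a list of three; "gripper": the closure, from 0 (fully open) to 1 (shut). In form: [{"travel": [dx, dy, dz], "delta_rot": [wx, wy, wz], "gripper": gripper}, ...]. A call has 1 to 20 rows; each row is the pose to reach, as a shift and turn from the pose commanded when the call began, along the tool's axes at that moment; what a row does not reach only later rows make up. A row lasts 1/8 s, in which the tool goes at most 62.5 mm and 10.7 degrees, less where a joint would pass 70% of its speed; a pose out of reach is approached as far as the arm can. A call with a gripper value outside its range is refused whole. The fingers move at their own pace and stop on an object; "force" is the grip in N (left out, the last holds). Time passes only in rows, so rows that repeat a pose let the fingers close. It gives the time, the measured TCP pose, the force and the opening at its end, in the units of the state.
- get_obs(): the state, without advancing time (a new reading comes with each control period).
- capture(name): name is "scene" or "side" or "wrist"; returns a dict with "frame" (420x560x3 uint8, red, green, blue), "range_z" (420x560 float32, m along the optical axis (not along the pixel's ray), 0 where there is no reading), "fov_y" (degrees; the focal length in pixels is half the picture's height over the tangent of half this angle, whatever the lens; pixels are square), "cx", "cy" (the principal point, pixels), "world_from_camera" (4x4, takes a point from camera to world coordinates). Camera axes: x right, y down, z forward; pixel columns grow to the right and rows downward; lengths in m; the calibration is good to about 2 mm. The wrist camera is an equidistant fisheye: a pixel r from the principal point sees the ray r / f radians off the axis. A picture is of the moment at which its call begins.
- close_job(): hands the job in, once; it reports no verdict.
The state is a dict: "t": time; "joints": joint angles; "qd": joint speeds; "tau": joint torques, N m; "eef_pos": TCP position; "tcp_rot": TCP orientation; "contact_force": force on the tool from outside, world axes, zero at the start; "moment": the same for the moment, N m; "gripper_width": opening from 0.0 (shut) to 1.0 (fully open).
Only numpy, scipy, OpenCV 4.12 (cv2) and the standard library are available. Lean on these libraries where they do the work, as an engineer would, in place of code of your own. Each camera call takes 0.05 s, during which the arm holds its last target.

### The job

The round black charging plate is sitting up, unplugged, on its white desk dock. With a fingertip push its blue rib round until the notch in the plate's rim is over the orange key of the dock, then press the plate down at its middle until it is fully home. Only push and press: do not lift the plate, and leave the mug, tape, jar and carton where they are.

Things in the scene. Friction and masses are not known exactly. Their poses are not given: they have to be found in the camera images.
- dock: white round charging dock, 140 mm across and 18 mm high, fixed to the desk (it cannot be shifted); its origin is the centre of its underside on the desk, z up; its own x axis points from the centre to the orange key. The plate turns about the vertical line through this origin
- key (a point): top of the orange key, a round-topped radial ridge 10 mm wide that stands on the dock from 46 to 68 mm from the centre; this point is 51 mm from the centre and 28 mm above the desk. The key sticks out 13 mm beyond the plate's edge, so it is seen from above at all times
- plate_top (a point): centre of the flat top face of the black plate, the place to press. The plate is 110 mm across and 10 mm thick, captive on a central stem (it cannot slide sideways); its top is 40 mm above the desk at the start and 30 mm when fully home. Its x axis points to the notch. Clear flat area for pressing: 50 mm across (dark grey rubber spot, 40 mm, in the middle)
- notch (a point): the notch in the plate's rim, level with the plate's top, 51 mm from the centre: a cut-out 11 mm deep radially and about 15 mm wide, with a white line pointing at it from the middle. It is over the key when this point is above key (sideways error up to about 3 mm goes in freely; a little more is centred by the key's round top)
- rib (a point): top middle of the blue upright rib on the plate, diametrically opposite the notch: 24 mm long radially (27 to 51 mm from the centre), 8 mm thick, 16 mm high above the plate's top. Push on its flat sides to turn the plate, either way round
- turn (a joint): turning angle of the plate relative to the dock, rad, growing counter-clockwise seen from above; notch over key at 0 or any whole turn (2 pi). No end stops; friction about 0.06 N m, it stays where it is left
- seat (a joint): how far the plate is pressed down, m: 0 at the start, 0.010 fully home. It needs about 7 N and stays where it is left; when the notch is not over the key the plate stops on the key after about 2 mm
- mug: loose white mug, 80 mm across, 85 mm high with a side handle; origin at the centre of its underside; leave alone
- tape: loose pale ring of packing tape lying flat, 90 mm across, 24 mm high; origin at the centre of its underside; leave alone
- jar: loose small orange jar with a white cap, 52 mm across, 65 mm high; origin at the centre of its underside; leave alone
- carton: loose small red carton, 55 x 75 x 45 mm high; origin at the centre of its underside; leave alone
Mind the look-alikes: they are no part of the job. What is shaped like the dock but purple or yellow is not meant.

How it is judged:
By the outcome, as a careful person would: the job done as asked, in the order asked, and still so for the second after the job is handed in, with the robot touching nothing.
It also fails if it takes over 45 s, if anything falls off the work surface, if the arm or the gripper's body presses on something with over 40 N, if the wrist force passes 120 N, or if a joint passes its speed limit or range.

## Working session

There is one attempt and no reset: what is moved stays moved. The work goes in short steps, Python scripts to look and compute and a tool call to move; the robot and the scene stay as the last step left them, time stands still between calls to the robot, and variables do not carry over. Pictures are saved under pics/ and viewed, and the job is handed in when it is done.

Besides the shell and the picture viewer there is one more tool, called after "Call:" as name([rows], argument=value, ...), one row to a line, values as JSON. play_rows: Moves the arm, as the interface text tells. Its arguments: {"type":"object","properties":{"moves":{"type":"array"},"force":{"type":"number"}},"required":["moves"]}

```bash
mkdir -p pics; python3 - <<'E'
from bench import get_obs,capture,grasp_offset
import cv2
print(get_obs(),grasp_offset)
for n in("scene","side","wrist"):
    d=capture(n); cv2.imwrite(f"pics/{n}0.png",d["frame"][:,:,::-1]); print(n,d["fov_y"],d["cx"],d["cy"],d["world_from_camera"].round(3).tolist())
E
```

```text
{'t': 0.0, 'joints': array([ 9.93508139e-06,  2.13335914e-01, -3.50649017e-02,  1.32348688e+00,
       -1.60967343e-05,  1.57081766e+00]), 'qd': array([ 1.02008053e-03, -7.02370845e-05, -5.48681994e-05, -1.00510062e-03,
       -2.57968783e-04, -3.14500399e-04]), 'tau': array([-1.43474466e-03, -6.86183596e+01,  4.87125492e+01,  1.75234705e-02,
       -1.83502889e-04, -7.31988712e-05]), 'eef_pos': array([4.99741105e-01, 1.05346211e-06, 3.03423925e-01]), 'tcp_rot': array([ 8.05689766e-06,  9.99999851e-01, -5.69534996e-06, -5.45685513e-04]), 'contact_force': array([-0.66675018,  0.88292483, -0.64501318]), 'moment': array([0.00641901, 0.02216132, 0.01615012]), 'gripper_width': 1.0003268333300577} 0.0539
scene 43.800547853207604 276.3497658599599 207.06216082598075 [[0.264, 0.751, -0.605, 1.235], [0.964, -0.199, 0.174, -0.157], [0.01, -0.63, -0.777, 0.919], [0.0, 0.0, 0.0, 1.0]]
side 54.06671138918314 275.42924286720597 217.26803255614476 [[-0.829, -0.415, 0.375, 0.225], [-0.56, 0.608, -0.564, 0.534], [0.006, -0.677, -0.736, 0.75], [0.0, 0.0, 0.0, 1.0]]
wrist 65.70646984690485 282.01076160107294 203.82140619593838 [[1.0, -0.001, -0.002, 0.499], [-0.001, -0.957, -0.291, 0.075], [-0.002, 0.291, -0.957, 0.373], [0.0, 0.0, 0.0, 1.0]]
```

View pics/scene0.png

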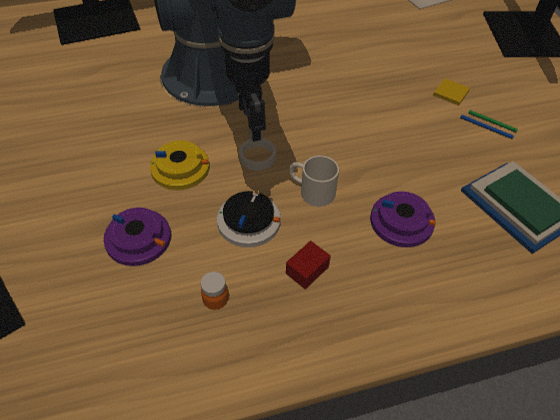

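View pics/side0.png

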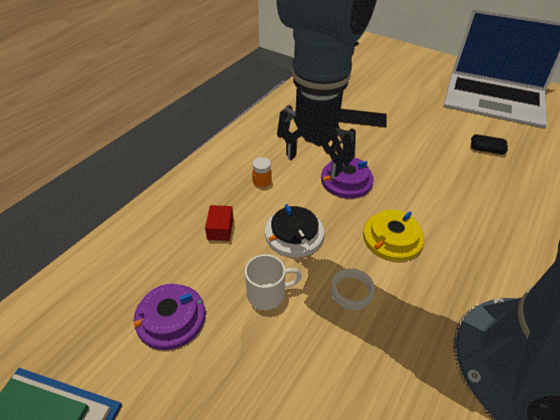

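View pics/wrist0.png

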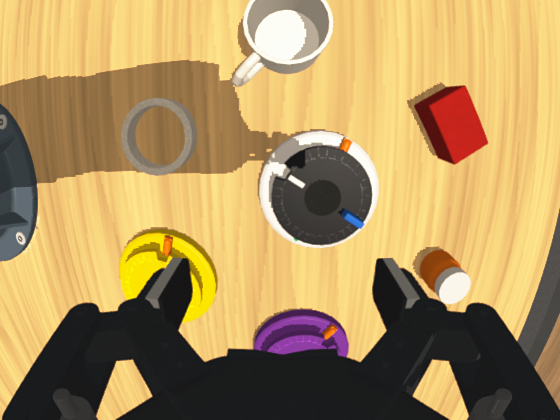

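The wrist picture shows the white dock with the black plate at about (320,190), its key at (346,145), notch at (282,168) and rib at (352,218). The purple dock (300,340) and the yellow one (168,275) are look-alikes, and a second purple one shows in the scene view at (403,217). Only the dock at (320,190) is white with a black plate. Next I'll enlarge it and measure.

```bash
cat > h.py <<'E'
import numpy as np,cv2
from bench import get_obs,capture
def cloud(d,n):
    H,W=d["range_z"].shape; f=H/2/np.tan(np.radians(d["fov_y"]/2))
    v,u=np.mgrid[:H,:W].astype(float); x=u-d["cx"]; y=v-d["cy"]; z=d["range_z"]
    if n=="wrist":
        r=np.hypot(x,y)+1e-9; t=np.tan(r/f)/r; X=x*t*z; Y=y*t*z
    else: X=x/f*z; Y=y/f*z
    P=np.stack([X,Y,z,np.ones_like(z)],-1)@d["world_from_camera"].T
    P=P[...,:3]; P[z==0]=np.nan
    return P
def masks(d):
    hsv=cv2.cvtColor(np.ascontiguousarray(d["frame"]),cv2.COLOR_RGB2HSV); h,s,v=[hsv[...,i].astype(int) for i in range(3)]
    return dict(blue=(h>100)&(h<122)&(s>130)&(v>60),orange=(h>4)&(h<17)&(s>190)&(v>100),white=(s<45)&(v>110),dark=(v<75)&(s<80))
def circ(p):
    A=np.c_[2*p,np.ones(len(p))]; s=np.linalg.lstsq(A,(p**2).sum(1),rcond=None)[0]
    return s[:2],np.sqrt(s[2]+s[:2]@s[:2])
def analyse(n,c0=None,R=.085):
    d=capture(n);P=cloud(d,n);m=masks(d);out={}
    near=np.hypot(P[...,0]-c0[0],P[...,1]-c0[1])<R
    for k in m:
        q=P[m[k]&near]; 
        if len(q): print(n,k,len(q),"med",np.nanmedian(q,0).round(4),"zmax",np.nanpercentile(q[:,2],95).round(4))
        out[k]=q
    return d,P,m,near,out
E
python3 - <<'E'
from h import *
d=capture("wrist");P=cloud(d,"wrist")
for n,(u,v) in dict(c=(322,197),key=(346,145),rib=(352,218),line=(296,182),tape=(128,137),tapetop=(160,103),mug=(290,30),desk=(450,220)).items(): print(n,P[v,u].round(4))
c=P[197,322,:2]
d,P,m,near,o=analyse("wrist",c); analyse("scene",c); analyse("side",c)
for k,(lo,hi) in dict(plate=(.036,.043),dockring=(.014,.021)).items():
    M=(P[...,2]>lo)&(P[...,2]<hi)&near
    pts=P[M][:,:2].astype(np.float32)
    (x,y),r=cv2.minEnclosingCircle(pts); print(k,len(pts),x,y,r)
cv2.imwrite("pics/crop0.png",cv2.resize(d["frame"][115:265,240:400,::-1],None,fx=4,fy=4,interpolation=cv2.INTER_CUBIC)[:600])
E
```

```text
c [ 0.5409 -0.0184  0.0397]
key [0.5669 0.0365 0.0282]
rib [ 0.5716 -0.0367  0.0557]
line [ 0.5129 -0.002   0.0398]
tape [0.3181 0.0496 0.0194]
tapetop [0.3629 0.0859 0.0229]
mug [0.5072 0.165  0.0049]
desk [ 7.233e-01 -6.100e-02 -3.000e-04]
wrist blue 210 med [ 0.5722 -0.0381  0.0545] zmax 0.0561
wrist orange 85 med [0.5655 0.0373 0.026 ] zmax 0.0279
wrist white 3303 med [0.518  0.0087 0.017 ] zmax 0.0395
wrist dark 37415 med [0.522  0.0125 0.3148] zmax 0.3333
scene blue 45 med [ 0.577  -0.0439  0.0547] zmax 0.0573
scene orange 21 med [0.5718 0.0324 0.0267] zmax 0.0301
scene white 485 med [ 0.5863 -0.0349  0.0181] zmax 0.0214
scene dark 5580 med [ 0.5407 -0.0113  0.4086] zmax 0.5187
side blue 47 med [ 0.5718 -0.0381  0.0534] zmax 0.0569
side orange 25 med [0.5657 0.0359 0.0259] zmax 0.0279
side white 814 med [0.5062 0.0185 0.0169] zmax 0.02
side dark 5823 med [0.5066 0.032  0.4043] zmax 0.5406
plate 7474 0.5416578650474548 -0.019048718735575676 0.05570987984538078
dockring 3003 0.5414092540740967 -0.019151555374264717 0.0701352134346962
```

View pics/crop0.png

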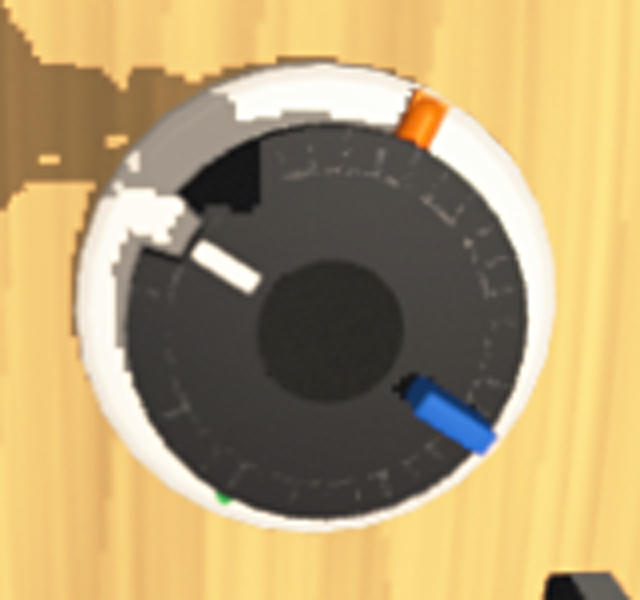

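```bash
cat >> h.py <<'E'
def angles(n="wrist",C=(.5415,-.019)):
    d=capture(n);P=cloud(d,n);m=masks(d);C=np.array(C)
    D=P[...,:2]-C; r=np.hypot(D[...,0],D[...,1]); z=P[...,2]; res={}
    def mean(M,w=None):
        q=D[M]; return q.mean(0)
    a=lambda v:np.degrees(np.arctan2(v[1],v[0]))
    for k,M in dict(rib=m["blue"]&(r<.06)&(z>.045),line=m["white"]&(r>.015)&(r<.045)&(z>.027),key=m["orange"]&(r>.045)&(r<.075)&(z<.035)).items():
        if M.sum()>3:
            v=mean(M); res[k]=a(v); print(n,k,M.sum(),"ang",round(a(v),2),"r",round(float(np.hypot(*v)),4),"z",np.median(z[M]).round(4))
    Mp=m["dark"]&(r>.005)&(r<.05)&(z<.06); print("plate z",np.median(z[Mp]).round(4),Mp.sum())
    if "key" in res:
        for k,o in(("line",0),("rib",180)):
            if k in res: print("turn via",k,round((res[k]+o-res["key"]+180)%360-180,2))
    return d
E
python3 - <<'E'
from h import *
for n in("wrist","side","scene"): angles(n)
E
```

```text
wrist rib 191 ang -31.99 r 0.0368 z 0.0546
wrist line 184 ang 126.01 r 0.0275 z 0.0397
wrist key 85 ang 66.31 r 0.0611 z 0.0259
plate z 0.0392 4526
turn via line 59.7
turn via rib 81.7
side rib 40 ang -32.08 r 0.0363 z 0.0541
side line 19 ang 146.01 r 0.0319 z 0.0403
side key 24 ang 66.55 r 0.0603 z 0.0264
plate z 0.0396 932
turn via line 79.45
turn via rib 81.37
scene rib 39 ang -33.56 r 0.0455 z 0.0555
scene line 6 ang 149.87 r 0.031 z 0.0414
scene key 20 ang 60.0 r 0.06 z 0.0268
plate z 0.0404 906
turn via line 89.87
turn via rib 86.45
```

Call:
play_rows([
  {"travel": [2, 0.3, 2.5], "delta_rot": [0, 0, -9], "gripper": 1},
  {"travel": [4, 0.6, 5], "delta_rot": [0, 0, -19], "gripper": 1},
  {"travel": [6, 0.9, 8], "delta_rot": [0, 0, -29], "gripper": 1},
  {"travel": [8, 1.1, 10], "delta_rot": [0, 0, -39], "gripper": 1},
  {"travel": [9, 1.3, 12], "delta_rot": [0, 0, -49], "gripper": 1},
  {"travel": [9.27, 1.31, 13], "delta_rot": [0, 0, -58], "gripper": 1},
  {"travel": [9.27, 1.31, 13], "delta_rot": [0, 0, -58], "gripper": 1},
  {"travel": [9.27, 1.31, 13], "delta_rot": [0, 0, -58], "gripper": 1},
  {"travel": [9.27, 1.31, 13], "delta_rot": [0, 0, -58], "gripper": 1},
])

```text
t: 1.62
eef_pos: [0.5928, -0.0131, 0.1746]
tcp_rot: [0.0, 0.875, 0.484, 0.0]
contact_force: [-0.1, 0.2, 0.2]
gripper_width: 0.001
```

```bash
python3 - <<'E'
from h import *
s=get_obs();print(s["t"],s["eef_pos"],s["tcp_rot"],s["joints"],s["gripper_width"],s["contact_force"])
ims=[]
for n in("wrist","side"):
    d=capture(n);P=cloud(d,n)
    ims.append(d["frame"][:,:,::-1])
    cv2.imwrite(f"pics/{n}1.png",ims[-1])
    # closed finger points in the tool frame
    from scipy.spatial.transform import Rotation as R
    q=s["tcp_rot"];T=R.from_quat(np.r_[q[1:],q[0]])
    L=T.inv().apply((P[~np.isnan(P[...,0])]-s["eef_pos"]))
    for lo,hi in((.03,.045),(.045,.055),(.055,.065),(.065,.07),(.07,.074),(.074,.08),(.08,.09)):
        M=(np.abs(L[:,0])<.05)&(np.abs(L[:,1])<.03)&(L[:,2]>lo)&(L[:,2]<hi); 
        if M.sum()>3: print(n,lo,M.sum(),np.percentile(L[M],[2,98],axis=0).round(4).tolist())
angles("side")
E
```

```text
1.625 [ 0.59284774 -0.01306504  0.17460163] [2.37398089e-04 8.75109843e-01 4.83924084e-01 4.33097951e-04] [-2.20446338e-02  4.54617741e-01 -2.57837865e-02  1.08940734e+00
  2.54468841e-05  5.38484999e-01] 0.0010032267672771917 [-0.08327358  0.20029933  0.22398666]
wrist 0.03 1248 [[-0.0162, -0.0144, 0.0303], [0.0172, 0.0077, 0.0447]]
wrist 0.045 719 [[-0.0127, -0.0132, 0.0453], [0.0135, -0.0081, 0.0548]]
wrist 0.055 581 [[-0.0126, -0.0131, 0.0552], [0.0132, -0.008, 0.0647]]
wrist 0.065 168 [[-0.0104, -0.0131, 0.0651], [0.0109, -0.0081, 0.0698]]
wrist 0.07 4 [[-0.0011, -0.0123, 0.0701], [0.0063, -0.012, 0.0706]]
side 0.03 52 [[-0.0109, -0.0142, 0.0305], [0.0143, -0.001, 0.0442]]
side 0.045 48 [[-0.0116, -0.0136, 0.0451], [0.0132, 0.0072, 0.055]]
side 0.055 39 [[-0.0124, -0.0128, 0.0555], [0.013, 0.0003, 0.0644]]
side 0.065 11 [[-0.0063, -0.013, 0.0655], [0.0088, -0.0074, 0.0694]]
side rib 38 ang -31.7 r 0.0366 z 0.0543
side line 10 ang 149.8 r 0.0332 z 0.0395
side key 23 ang 66.65 r 0.0609 z 0.0259
plate z 0.0395 603
turn via line 83.15
turn via rib 81.66
```

View pics/wrist1.png

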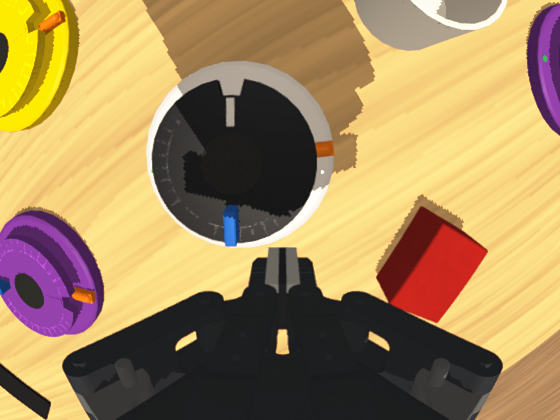

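View pics/side1.png

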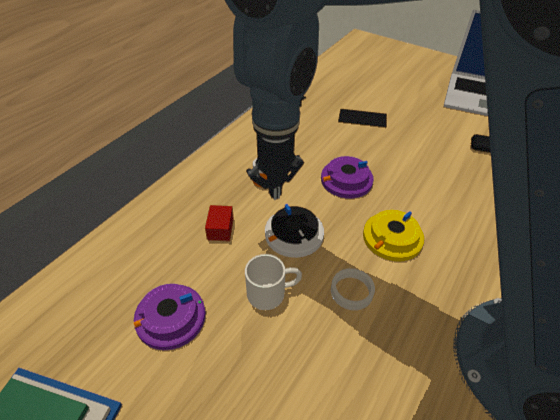

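```bash
python3 -c "
from math import *
for t in range(0,83,8):
    c,s=cos(radians(t)),sin(radians(t)); print(t,round(1.6*c-4*s-3.2,2),round(1.6*s+4*c-4,2))"
```

```text
0 -1.6 0.0
8 -2.17 0.18
16 -2.76 0.29
24 -3.37 0.3
32 -3.96 0.24
40 -4.55 0.09
48 -5.1 -0.13
56 -5.62 -0.44
64 -6.09 -0.81
72 -6.51 -1.24
80 -6.86 -1.73
```

Call:
play_rows([
  {"travel": [0, 0, 3], "delta_rot": [0, 0, 0], "gripper": 1},
  {"travel": [0, 0, 5], "delta_rot": [0, 0, 0], "gripper": 1},
  {"travel": [0, 0, 5.5], "delta_rot": [0, 0, 0], "gripper": 1},
  {"travel": [0, 0, 5.5], "delta_rot": [0, 0, 0], "gripper": 1},
])

```text
t: 2.28
eef_pos: [0.5928, -0.0131, 0.1193]
tcp_rot: [0.0, 0.875, 0.485, 0.0]
contact_force: [0.1, -1.0, 0.1]
gripper_width: -0.003
```

Call:
play_rows([
  {"travel": [-0.8, 0, 0], "delta_rot": [0, 0, 0], "gripper": 1},
  {"travel": [-1.3, 0, 0], "delta_rot": [0, 0, 0], "gripper": 1},
  {"travel": [-1.6, 0, 0], "delta_rot": [0, 0, 0], "gripper": 1},
  {"travel": [-2.17, 0.18, 0], "delta_rot": [0, 0, 8], "gripper": 1},
  {"travel": [-2.76, 0.29, 0], "delta_rot": [0, 0, 16], "gripper": 1},
  {"travel": [-3.37, 0.3, 0], "delta_rot": [0, 0, 24], "gripper": 1},
  {"travel": [-3.96, 0.24, 0], "delta_rot": [0, 0, 32], "gripper": 1},
  {"travel": [-4.55, 0.09, 0], "delta_rot": [0, 0, 40], "gripper": 1},
  {"travel": [-5.1, -0.13, 0], "delta_rot": [0, 0, 48], "gripper": 1},
  {"travel": [-5.62, -0.44, 0], "delta_rot": [0, 0, 56], "gripper": 1},
  {"travel": [-6.09, -0.81, 0], "delta_rot": [0, 0, 64], "gripper": 1},
  {"travel": [-6.51, -1.24, 0], "delta_rot": [0, 0, 72], "gripper": 1},
  {"travel": [-6.51, -1.24, 0], "delta_rot": [0, 0, 72], "gripper": 1},
  {"travel": [-6.51, -1.24, 0], "delta_rot": [0, 0, 72], "gripper": 1},
])

```text
t: 4.03
eef_pos: [0.5478, -0.0618, 0.119]
tcp_rot: [-0.0, 0.993, -0.12, 0.0]
contact_force: [0.8, -0.3, -0.2]
gripper_width: -0.002
```

```bash
sed -i 's/(s<45)&(v>110)/(s<45)\&(v>95)/' h.py; python3 - <<'E'
from h import *
s=get_obs();print(s["t"],s["eef_pos"],s["tcp_rot"],s["contact_force"],s["moment"])
for n in("wrist","side","scene"):
    d=angles(n); cv2.imwrite(f"pics/{n}2.png",d["frame"][:,:,::-1])
E
```

```text
4.025 [ 0.54780663 -0.0617798   0.11902712] [-3.84814872e-06  9.92732966e-01 -1.20338065e-01  8.58384451e-05] [ 0.77540876 -0.32101117 -0.1627025 ] [-0.00862421  0.05869226 -0.00081173]
wrist rib 703 ang -107.34 r 0.0342 z 0.0549
wrist line 1665 ang -12.5 r 0.0141 z 0.0495
wrist key 467 ang 65.59 r 0.0582 z 0.026
plate z 0.0393 24603
turn via line -78.08
turn via rib 7.07
side rib 47 ang -108.79 r 0.0368 z 0.0535
side line 30 ang 76.64 r 0.0175 z 0.04
side key 33 ang 66.65 r 0.0573 z 0.0256
plate z 0.0397 680
turn via line 9.99
turn via rib 4.57
scene line 12 ang 68.16 r 0.0316 z 0.0419
scene key 22 ang 59.97 r 0.06 z 0.0265
plate z 0.0404 789
turn via line 8.19
```

View pics/wrist2.png

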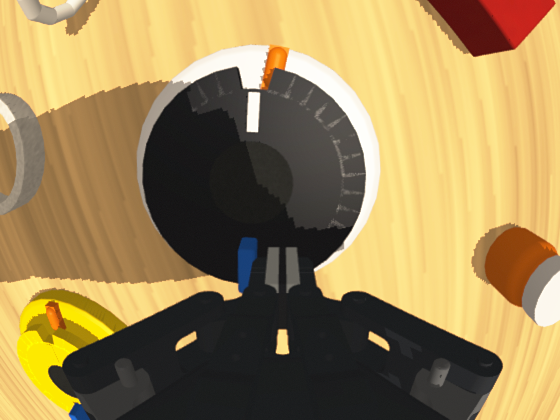

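The picture shows the rib at (247,263) against the finger, the white line at (253,112) and the key at (272,65), so the notch is a few degrees short. I'll measure the rest more precisely.

```bash
cat >> h.py <<'E'
def fine(n="wrist",zt=.040,vmin=150):
    d=capture(n);P=cloud(d,n);m=masks(d);v=d["frame"].min(2)
    D0=np.array([.5415,-.019]); r=np.hypot(P[...,0]-D0[0],P[...,1]-D0[1])
    M=(P[...,2]>.014)&(P[...,2]<.021)&(r<.08)
    (x,y),R=cv2.minEnclosingCircle(P[M][:,:2].astype(np.float32)); 
    Mp=(P[...,2]>zt-.003)&(P[...,2]<zt+.003)&(r<.065); (xp,yp),Rp=cv2.minEnclosingCircle(P[Mp][:,:2].astype(np.float32))
    print("dock",round(x,4),round(y,4),round(R,4),"plate",round(xp,4),round(yp,4),round(Rp,4))
    C=D0; D=P[...,:2]-C; r=np.hypot(D[...,0],D[...,1]); a=np.degrees(np.arctan2(D[...,1],D[...,0]))
    L=(v>vmin)&(r>.018)&(r<.039)&(a>45)&(a<100)&(abs(P[...,2]-zt)<.004)
    K=m["orange"]&(r>.045)&(r<.072)
    for k,X in(("line",L),("key",K)):
        q=D[X]; c=q.mean(0); w=np.linalg.svd(q-c,full_matrices=False)[2][0]; w=w*np.sign(w@c)
        print(k,len(q),"centroid ang",np.degrees(np.arctan2(c[1],c[0])).round(2),"axis",np.degrees(np.arctan2(w[1],w[0])).round(2),"r",np.hypot(*c).round(4),"z",np.median(P[X][:,2]).round(4))
    # notch edges: angular gap of plate-level points at r 46..53
    N=(r>.047)&(r<.053)&(a>30)&(a<110)&(abs(P[...,2]-zt)<.003); aa=np.sort(a[N]); g=np.diff(aa); i=g.argmax(); print("notch gap",aa[i].round(1),aa[i+1].round(1),"mid",((aa[i]+aa[i+1])/2).round(2))
    return d
E
python3 - <<'E'
from h import *
fine()
E
```

```text
dock 0.5414 -0.0191 0.0701 plate 0.541 -0.0194 0.0558
line 371 centroid ang 73.25 axis 72.73 r 0.0318 z 0.0396
key 474 centroid ang 65.56 axis 52.68 r 0.0582 z 0.0259
notch gap 65.0 81.2 mid 73.11
```

Call:
play_rows([
  {"travel": [-0.24, 0.09, 0], "delta_rot": [0, 0, 3.4], "gripper": 1},
  {"travel": [-0.48, 0.16, 0], "delta_rot": [0, 0, 6.8], "gripper": 1},
  {"travel": [-0.48, 0.16, 0], "delta_rot": [0, 0, 6.8], "gripper": 1},
  {"travel": [-0.48, 0.16, 0], "delta_rot": [0, 0, 6.8], "gripper": 1},
])

```text
t: 4.72
eef_pos: [0.5428, -0.0621, 0.1189]
tcp_rot: [-0.0, 0.984, -0.18, 0.0]
contact_force: [0.6, -0.8, -0.9]
gripper_width: 0.002
```

```bash
python3 - <<'E'
from h import *
d=fine(); cv2.imwrite("pics/wrist3.png",cv2.resize(d["frame"][20:290,120:400,::-1],None,fx=2,fy=2))
angles("side")
print(get_obs()["contact_force"],get_obs()["eef_pos"])
E
```

```text
dock 0.5413 -0.019 0.0701 plate 0.5413 -0.0192 0.0559
line 367 centroid ang 66.69 axis 66.35 r 0.0317 z 0.0395
key 655 centroid ang 64.9 axis 45.91 r 0.0553 z 0.0258
notch gap 58.3 74.8 mid 66.56
side rib 50 ang -115.45 r 0.0376 z 0.0537
side line 32 ang 72.95 r 0.0144 z 0.0407
side key 31 ang 66.13 r 0.0584 z 0.0254
plate z 0.0397 711
turn via line 6.82
turn via rib -1.58
[ 1.01674698 -0.40569562  0.29203981] [ 0.54275807 -0.06209008  0.11890254]
```

View pics/wrist3.png

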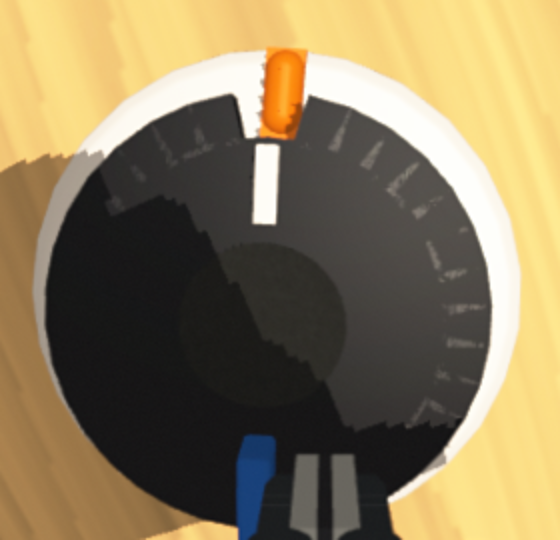

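```bash
python3 - <<'E'
from h import *
d=capture("wrist");P=cloud(d,"wrist");m=masks(d);C=np.array([.5413,-.019])
t=np.radians(66.5);D=P[...,:2]-C
rr=D@[np.cos(t),np.sin(t)];ss=D@[-np.sin(t),np.cos(t)]
for lo in np.arange(.044,.070,.003):
    for k,X in(("orange",m["orange"]),("z>.0225",(P[...,2]>.0225)&(P[...,2]<.033))):
        M=X&(rr>=lo)&(rr<lo+.003)&(abs(ss)<.015)
        if M.sum()>3: print(lo.round(3),k,M.sum(),"s",(np.percentile(ss[M],[2,50,98])*1e3).round(1),"z",(np.percentile(P[M][:,2],[5,50,95])*1e3).round(1), "peak s",(np.median(ss[M][P[M][:,2]>np.percentile(P[M][:,2],75)])*1e3).round(1))
E
```

```text
0.044 orange 45 s [-5.4 -2.5  1.4] z [21.9 23.2 24.9] peak s -2.0
0.044 z>.0225 61 s [-5.3 -1.4  6.4] z [22.6 23.3 31.6] peak s 0.5
0.047 orange 104 s [-5.8 -2.   2.6] z [23.  25.6 27.5] peak s -1.8
0.047 z>.0225 119 s [-5.8 -1.1  7. ] z [22.9 25.6 28.4] peak s -1.6
0.05 orange 92 s [-6.6 -1.2  2.7] z [23.2 25.7 27.5] peak s -0.9
0.05 z>.0225 131 s [-6.2 -1.5  8.1] z [23.5 26.1 29.6] peak s -1.5
0.053 orange 85 s [-6.5 -1.   2.3] z [23.7 26.2 27.9] peak s -3.7
0.053 z>.0225 120 s [-6.5 -1.9  6.2] z [23.9 26.5 28.4] peak s -2.1
0.056 orange 82 s [-6.5 -1.1  2.4] z [23.8 26.1 27.7] peak s -0.2
0.056 z>.0225 117 s [-6.7 -2.2  2.4] z [23.6 26.4 27.8] peak s -1.7
0.059 orange 83 s [-6.5 -1.4  2.3] z [23.7 26.4 27.7] peak s -1.0
0.059 z>.0225 114 s [-6.8 -2.5  2.6] z [23.6 26.5 27.7] peak s -2.1
0.062 orange 94 s [-6.6 -1.7  2.3] z [23.5 26.3 27.4] peak s -1.5
0.062 z>.0225 111 s [-6.6 -2.3  2.5] z [23.5 26.4 27.5] peak s -2.4
0.065 orange 66 s [-7.  -2.5  2. ] z [22.7 24.7 26.6] peak s -1.3
0.065 z>.0225 90 s [-7.  -2.5  2.5] z [22.9 24.2 26.5] peak s -2.1
0.068 z>.0225 12 s [-4.   0.4  2.7] z [22.6 23.2 23.7] peak s -0.4
```

The key spans s = -6.6 to +2.4 mm, which fits its 10 mm width. That puts its middle about 2.1 mm clockwise of the notch, so I'll nudge about 2.2° more.

Call:
play_rows([
  {"travel": [-0.15, 0.06, 0], "delta_rot": [0, 0, 2.2], "gripper": 1},
  {"travel": [-0.15, 0.06, 0], "delta_rot": [0, 0, 2.2], "gripper": 1},
  {"travel": [-0.15, 0.06, 0], "delta_rot": [0, 0, 2.2], "gripper": 1},
])

```text
t: 5.25
eef_pos: [0.5411, -0.0621, 0.1189]
tcp_rot: [-0.0, 0.98, -0.199, 0.0]
contact_force: [2.2, 0.6, 0.6]
gripper_width: 0.0
```

```bash
python3 - <<'E'
from h import *
d=fine(); cv2.imwrite("pics/wrist4.png",cv2.resize(d["frame"][20:290,120:400,::-1],None,fx=2,fy=2))
P=cloud(d,"wrist");C=np.array([.5413,-.019])
t=np.radians(64.4);D=P[...,:2]-C
rr=D@[np.cos(t),np.sin(t)];ss=D@[-np.sin(t),np.cos(t)]
M=(P[...,2]>.0225)&(P[...,2]<.033)&(rr>.057)&(rr<.065)&(abs(ss)<.015);print("key s",np.percentile(ss[M],[2,98])*1e3)
E
```

```text
dock 0.5413 -0.0193 0.0701 plate 0.5412 -0.0192 0.0558
line 367 centroid ang 64.47 axis 64.53 r 0.0316 z 0.0395
key 639 centroid ang 64.67 axis 47.82 r 0.0556 z 0.0259
notch gap 56.1 72.6 mid 64.37
key s [-4.85700251  5.07560758]
```

View pics/wrist4.png

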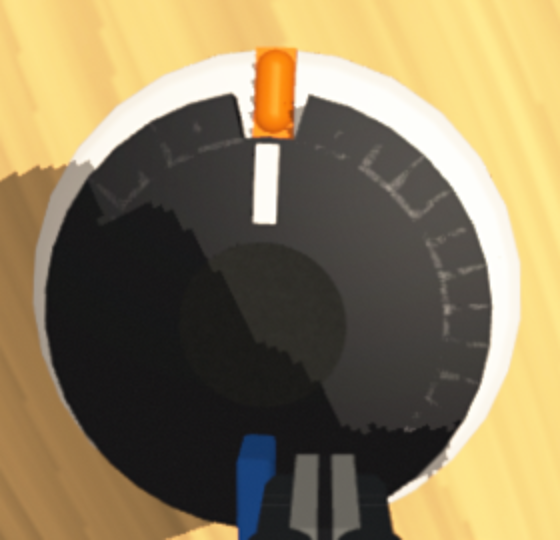

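Line, notch middle and key middle all read 64.4–64.5°. I'll back off, lift and go above the middle.

Call:
play_rows([
  {"travel": [0.6, 0, 0], "delta_rot": [0, 0, 0], "gripper": 1},
  {"travel": [1.2, 0, 0], "delta_rot": [0, 0, 0], "gripper": 1},
  {"travel": [1.2, 0, -2], "delta_rot": [0, 0, 0], "gripper": 1},
  {"travel": [1.2, 0, -4], "delta_rot": [0, 0, 0], "gripper": 1},
  {"travel": [0, -2, -4], "delta_rot": [0, 0, 0], "gripper": 1},
  {"travel": [-1.66, -3.97, -4], "delta_rot": [0, 0, 0], "gripper": 1},
  {"travel": [-1.66, -3.97, -2], "delta_rot": [0, 0, 0], "gripper": 1},
  {"travel": [-1.66, -3.97, -0.2], "delta_rot": [0, 0, 0], "gripper": 1},
  {"travel": [-1.66, -3.97, -0.2], "delta_rot": [0, 0, 0], "gripper": 1},
])

```text
t: 6.42
eef_pos: [0.5407, -0.0192, 0.1199]
tcp_rot: [0.0, 0.98, -0.199, -0.001]
contact_force: [-0.1, -0.2, 0.4]
gripper_width: -0.005
```

```bash
python3 - <<'E'
from h import *
print(get_obs()["contact_force"],get_obs()["eef_pos"])
d=fine(); cv2.imwrite("pics/wrist5.png",d["frame"][:,:,::-1])
d=angles("side")
cv2.imwrite("pics/side5.png",cv2.resize(d["frame"][130:290,200:400,::-1],None,fx=3,fy=3))
E
```

```text
[-0.11796717 -0.21318008  0.44910872] [ 0.54069957 -0.01917913  0.1198883 ]
dock 0.5413 -0.019 0.0702 plate 0.5414 -0.0193 0.0555
line 330 centroid ang 64.18 axis 65.41 r 0.0316 z 0.0395
key 611 centroid ang 64.88 axis 66.7 r 0.0569 z 0.0259
notch gap 56.4 72.3 mid 64.37
side rib 19 ang -120.3 r 0.036 z 0.0505
side line 33 ang 79.32 r 0.0279 z 0.0401
side key 29 ang 66.02 r 0.0585 z 0.0252
plate z 0.0395 531
turn via line 13.29
turn via rib -6.32
```

View pics/wrist5.png

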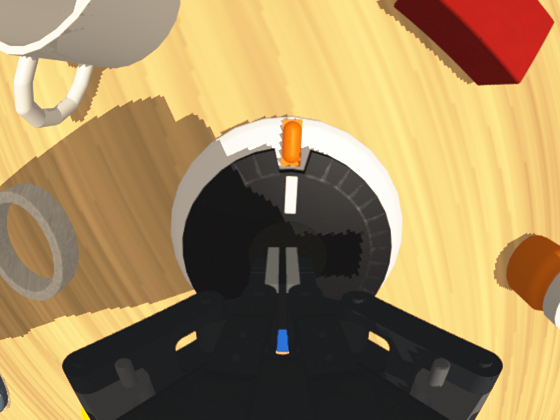

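View pics/side5.png

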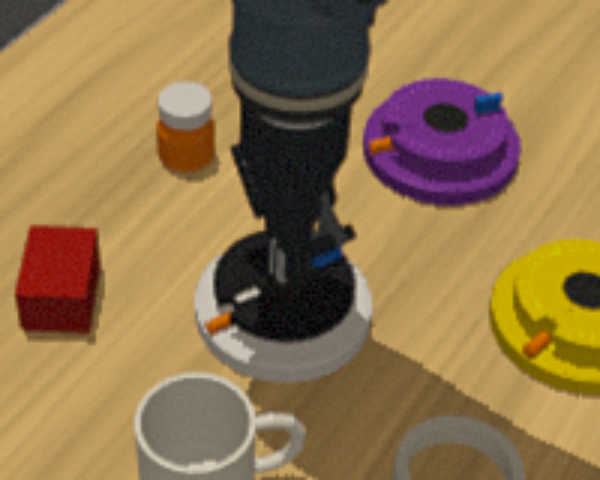

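The notch (290,160) sits over the key (291,140), and the fingertips are over the rubber spot. Now I'll press in steps.

Call:
play_rows([
  {"travel": [0, 0, 0.4], "delta_rot": [0, 0, 0], "gripper": 1},
  {"travel": [0, 0, 0.7], "delta_rot": [0, 0, 0], "gripper": 1},
  {"travel": [0, 0, 0.9], "delta_rot": [0, 0, 0], "gripper": 1},
  {"travel": [0, 0, 1.1], "delta_rot": [0, 0, 0], "gripper": 1},
  {"travel": [0, 0, 1.2], "delta_rot": [0, 0, 0], "gripper": 1},
])

```text
t: 7.15
eef_pos: [0.5413, -0.0192, 0.1092]
tcp_rot: [-0.0, 0.98, -0.199, 0.0]
contact_force: [-1.8, -0.2, 6.3]
gripper_width: -0.001
```

Call:
play_rows([
  {"travel": [0, 0, 0.2], "delta_rot": [0, 0, 0], "gripper": 1},
  {"travel": [0, 0, 0.4], "delta_rot": [0, 0, 0], "gripper": 1},
  {"travel": [0, 0, 0.5], "delta_rot": [0, 0, 0], "gripper": 1},
  {"travel": [0, 0, 0.6], "delta_rot": [0, 0, 0], "gripper": 1},
  {"travel": [0, 0, 0.6], "delta_rot": [0, 0, 0], "gripper": 1},
])

```text
t: 7.78
eef_pos: [0.5413, -0.0192, 0.1032]
tcp_rot: [0.0, 0.98, -0.199, 0.0]
contact_force: [-0.8, 0.2, 5.2]
gripper_width: 0.003
```

Call:
play_rows([
  {"travel": [0, 0, 0.1], "delta_rot": [0, 0, 0], "gripper": 1},
  {"travel": [0, 0, 0.2], "delta_rot": [0, 0, 0], "gripper": 1},
  {"travel": [0, 0, 0.25], "delta_rot": [0, 0, 0], "gripper": 1},
  {"travel": [0, 0, 0.25], "delta_rot": [0, 0, 0], "gripper": 1},
])

```text
t: 8.28
eef_pos: [0.5415, -0.0192, 0.1023]
tcp_rot: [-0.0, 0.98, -0.199, 0.001]
contact_force: [-12.7, 0.1, 34.5]
gripper_width: 0.003
```

```bash
python3 - <<'E'
from h import *
print(get_obs()["contact_force"],get_obs()["eef_pos"])
d=fine(zt=.030)
E
```

```text
[-12.73053568   0.05223437  34.49255763] [ 0.54152919 -0.01918604  0.10228937]
dock 0.5416 -0.0192 0.0701 plate 0.5441 -0.0126 0.058
line 363 centroid ang 64.52 axis 65.04 r 0.0317 z 0.0295
key 751 centroid ang 65.06 axis 65.2 r 0.0571 z 0.0258
notch gap 56.7 62.0 mid 59.33
```

The force rose sharply to 34 N at a TCP height of 102.3 mm, which is a hard stop, and the plate top reads about 29.5 mm. Retreating straight up.

Call:
play_rows([
  {"travel": [0, 0, -0.3], "delta_rot": [0, 0, 0], "gripper": 1},
  {"travel": [0, 0, -1.5], "delta_rot": [0, 0, 0], "gripper": 1},
  {"travel": [0, 0, -4], "delta_rot": [0, 0, 0], "gripper": 1},
  {"travel": [0, 0, -8], "delta_rot": [0, 0, 0], "gripper": 1},
  {"travel": [0, 0, -12], "delta_rot": [0, 0, 0], "gripper": 1},
  {"travel": [0, 0, -15], "delta_rot": [0, 0, 0], "gripper": 1},
  {"travel": [0, 0, -15], "delta_rot": [0, 0, 0], "gripper": 1},
  {"travel": [0, 0, -15], "delta_rot": [0, 0, 0], "gripper": 1},
])

```text
t: 9.32
eef_pos: [0.5411, -0.0191, 0.2501]
tcp_rot: [0.0, 0.98, -0.199, -0.0]
contact_force: [-0.4, -0.7, -0.2]
gripper_width: 0.001
```

```bash
python3 - <<'E'
from h import *
print(get_obs()["contact_force"],get_obs()["eef_pos"])
d=fine(zt=.030); cv2.imwrite("pics/wrist6.png",d["frame"][:,:,::-1])
for n in("wrist","side","scene"):
    d=capture(n);P=cloud(d,n);r=np.hypot(P[...,0]-.5415,P[...,1]+.019);m=masks(d)
    M=(r<.035)&(P[...,2]<.07)&m["dark"];print(n,"plate z",np.median(P[M][:,2]),M.sum())
    M=(r<.06)&(P[...,2]<.07)&m["blue"];print("rib z",np.percentile(P[M][:,2],90) if M.any() else None)
    if n=="side": cv2.imwrite("pics/side6.png",d["frame"][:,:,::-1])
E
```

```text
[-0.40332565 -0.66457032 -0.23330461] [ 0.54106096 -0.01912363  0.25011157]
dock 0.5413 -0.0191 0.0702 plate 0.544 -0.0156 0.0595
line 105 centroid ang 64.76 axis 64.34 r 0.0318 z 0.0295
key 175 centroid ang 65.24 axis 63.56 r 0.0569 z 0.0258
notch gap 56.6 63.3 mid 59.95
wrist plate z 0.029282712387415588 4176
rib z 0.04580547730771258
side plate z 0.0296626597955717 399
rib z 0.046669818148128206
scene plate z 0.030377002502945616 413
rib z 0.04691354084462662
```

View pics/wrist6.png

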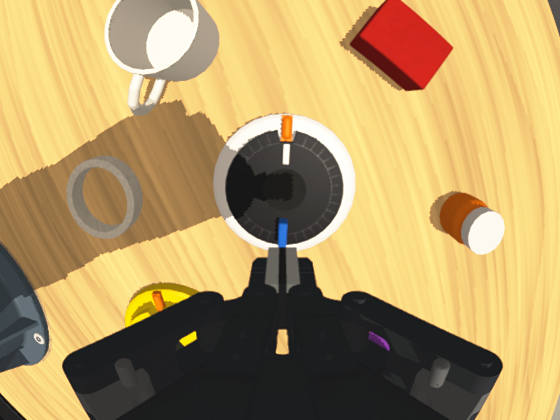

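View pics/side6.png

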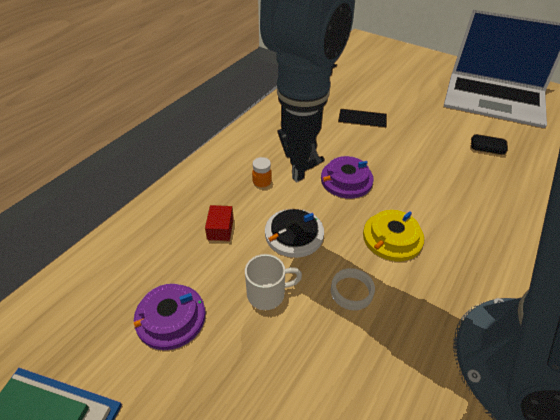

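The plate is home, with its top 10 mm lower than at the start in all three cameras. The key (287,128) sits in the notch, and the mug, tape, jar and carton stand at the same places in the side view as before. Handing in.

```bash
python3 -c "
from bench import close_job
print(close_job())"
```

```text
the job is handed in; nothing more can be done
None
```

I turned the black plate by pushing its blue rib about 84° clockwise with the shut fingertips. I then pressed it down at its middle until it stopped, and handed the job in at about 9.5 s.

- **Alignment:** just before pressing, the notch and the white line read 64.4–64.5°, and the middle of the key read 64.4°. My first key estimate of 66.4° was about 2° off, because only part of the key was visible. I found this in a close-up measurement and corrected it with one more nudge before pressing.
- **Seating:** the force stayed at about 5–6 N on the way down, then rose to 34 N at the hard stop. Afterwards the plate top read 29.3, 29.7 and 30.4 mm in the three cameras (30 mm is fully home), and the rib top read about 46 mm.
- **Surroundings:** the mug, tape, jar and carton looked unmoved in the side view; I did not measure their positions. The gripper ended about 15 cm above the plate, touching nothing.
- **Checks that disagreed:**
  - The side and scene cameras' line and rib angles were several degrees off when the gripper blocked their view. I relied on the wrist camera instead.
  - After seating, the notch-edge and plate-outline checks no longer worked, because the key top and the plate are then at nearly the same height.

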